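Release a log from the model-railway timber dispenser

TASK

Of the two plywood log dispensers, press the lever pad of the wider one down with a fingertip, all the way, so that its lid lifts fully and its log rolls out into the tray; then let the lever come up slowly under the finger so that the lid closes without slamming. Work it by the lever only: touch neither lid nor log, and leave the narrower dispenser and everything else on the bench as they are.

Things in the scene. Friction and masses are not known exactly. Their poses are not given: they have to be found in the camera images.
- wide_dispenser: the wider of two plywood log dispensers fixed on the bench side by side, in either order; 110 mm wide inside (126 outside), open-topped. Origin on the bench under the lid's hinge, mid-width; x to its back, y to its left, z up. Cheeks 150 mm high from x = -60 to +80 mm; in front a catch tray out to x = -140 mm, walls 66 to 75 mm high.
- wide_tray (a point): middle of the wider dispenser's catch tray, 95 mm in front of its origin, on the tray's floor (50 mm above the bench). The floor slopes down to the front, so a released log comes to rest against the front wall.
- wide_lever (a joint): angle of the wider dispenser's steel lever along the outside of its right (-y) cheek: 0 at rest (pad up, lid shut), 0.34 pressed to its stop (lid fully raised). Pivot at x = 20, z = 60 mm of the dispenser. Gears turn the lid 3 rad per rad of lever. A spring returns it (pad: about 1.5 N at first, 5 N fully down); let go, it snaps up and the lid slams.
- wide_pad (a point): centre of the top of the lever's flat steel pad, 38 x 38 x 8 mm, pressed straight down. At rest at x = -170, y = -100, z = 103 mm in the dispenser's frame; fully pressed about 65 mm lower (z = 37 mm), x and y nearly the same (arc of 194 mm radius). Letting it rise at up to 0.1 m/s under the finger is gentle; the lid slams above about 0.16 m/s.
- wide_lid: plywood lid, 104 mm wide, 90 mm long, 6 mm thick, closing the front of the wider hopper. Origin on its hinge, at x = 0, z = 135 mm of the dispenser. Shut, it slopes down and forward, 34 degrees off vertical, its lower edge just above the floor; fully raised it stands out level to the front, over the tray.
- wide_log: loose wooden log, 30 mm diameter, 90 mm long, lying across the wider dispenser behind the shut lid at the start. Origin at its centre, y along its axis. There its centre is about 15 mm forward of the dispenser's origin, 78 mm up; rolled out, it lies against the tray's front wall, centre about 115 mm forward, 62 mm up.
- narrow_dispenser: the narrower of two plywood log dispensers fixed on the bench side by side, in either order; 60 mm wide inside (76 outside), open-topped. Origin on the bench under the lid's hinge, mid-width; x to its back, y to its left, z up. Cheeks 150 mm high from x = -60 to +80 mm; in front a catch tray out to x = -140 mm, walls 66 to 75 mm high.
- narrow_tray (a point): middle of the narrower dispenser's catch tray, 95 mm in front of its origin, on the tray's floor (50 mm above the bench). The floor slopes down to the front, so a released log comes to rest against the front wall.
- narrow_lever (a joint): angle of the narrower dispenser's steel lever along the outside of its right (-y) cheek: 0 at rest (pad up, lid shut), 0.34 pressed to its stop (lid fully raised). Pivot at x = 20, z = 60 mm of the dispenser. Gears turn the lid 3 rad per rad of lever. A spring returns it (pad: about 1.5 N at first, 5 N fully down); let go, it snaps up and the lid slams.
- narrow_pad (a point): centre of the top of the lever's flat steel pad, 38 x 38 x 8 mm, pressed straight down. At rest at x = -170, y = -75, z = 103 mm in the dispenser's frame; fully pressed about 65 mm lower (z = 37 mm), x and y nearly the same (arc of 194 mm radius). Letting it rise at up to 0.1 m/s under the finger is gentle; the lid slams above about 0.16 m/s.
- narrow_lid: plywood lid, 54 mm wide, 90 mm long, 6 mm thick, closing the front of the narrower hopper. Origin on its hinge, at x = 0, z = 135 mm of the dispenser. Shut, it slopes down and forward, 34 degrees off vertical, its lower edge just above the floor; fully raised it stands out level to the front, over the tray.
- narrow_log: loose wooden log, 30 mm diameter, 42 mm long, lying across the narrower dispenser behind the shut lid at the start. Origin at its centre, y along its axis. There its centre is about 15 mm forward of the dispenser's origin, 78 mm up; rolled out, it lies against the tray's front wall, centre about 115 mm forward, 62 mm up.
- loco: bystander: model diesel locomotive, 170 x 36 x 60 mm, origin under its centre, x along its length
- van: bystander: model goods van, 100 x 34 x 64 mm, origin under its centre, x along its length
- mug: bystander: white mug, 76 mm across, 85 mm high, origin under its centre
- glue: bystander: white glue bottle, 40 mm across, 115 mm high, origin under its centre
- driver: bystander: screwdriver lying on the bench, 160 mm long
- tin: bystander: small paint tin, 54 mm across, 60 mm high, origin under its centre
- house: bystander: model brick shed with a grey roof, 70 x 90 x 75 mm, at the back, origin under its centre
Things that resemble listed ones, but are neither listed nor needed, are in the scene too. What is shaped like the wide_log but red is not meant.

How it is judged (in metres and radians):
On the way:
1. the wider dispenser's lever is pressed all the way (0.29 rad or more) and its lid fully raised for 0.3 s (value of joint wide_lever above 0.29 rad), for 0.3 s.
At the end, for the whole second after the job is handed in: the wider dispenser's lid is shut again (lever within 0.025 rad of its rest), its log lies at rest in its tray (centre 95 to 135 mm in front of the dispenser's origin, 45 to 75 mm up), and the narrower dispenser is shut with its log still inside (value of joint each of wide_lever, narrow_lever below 0.025 rad and x of wide_log in the frame of wide_dispenser between -0.135 and -0.095 m and y of wide_log in the frame of wide_dispenser between -0.055 and 0.055 m and z of wide_log in the frame of wide_dispenser between 0.045 and 0.075 m and linear speed of wide_log below 0.02 m/s and x of narrow_log in the frame of narrow_dispenser between -0.05 and 0.07 m); the robot touches nothing.
It fails at once if the wide lid slams: it falls faster than 2.5 rad/s (lever rising faster than 0.83 rad/s) (velocity of joint wide_lever below -0.83 rad/s).
It fails at once if the fingers touch the wide lid or the log (contact force between the fingers and wide_lid above 0.3 N or contact force between the fingers and wide_log above 0.2 N).
It fails at once if a log is lifted or carried (height (world z) of any of wide_log, narrow_log above 0.11 m).
It fails at once if the narrower dispenser is worked or its log touched (value of joint narrow_lever above 0.06 rad or contact force between the fingers and narrow_lid above 0.3 N or contact force between the fingers and narrow_log above 0.2 N).
It fails at once if a bystander is moved more than 15 mm (distance of any of loco, van, mug, glue, driver, tin, house from where it was at the start of the episode above 0.015 m).
It also fails if it takes over 37 s, if anything falls off the work surface, if the arm or the gripper's body presses on something with over 40 N, if the wrist force passes 120 N, or if a joint passes its speed limit or range.

ROBOT

A 6-joint arm with a two-finger parallel gripper is mounted at the origin on the work surface. World frame = base frame: x ahead of the robot, y to its left, z up, the work surface at z = 0. Lengths are in m, angles in degrees, forces in N, time in s.
With the tool pointing down it reaches from about 0.3 to 0.75 m from the base axis. Payload 8.5 kg.
Tool frame: the origin (TCP) lies between the finger pads; the fingertips stand 14 mm ahead of it and the grasp point (between the pads) lies 5 mm behind it; z points along the fingers, y is the direction in which the jaws open and shut (so a half turn about z gives the same grasp; the last joint's range is limited). The gripper opens to 85 mm and grips with 20 to 120 N. Pads are 22 mm wide; open, the fingers measure 114 mm over their backs; the gripper's body (76 mm by 85 mm) begins 54 mm behind the grasp point. The pads swing forward as they close: fully open they stand 13 mm farther back than shut.
Start: joints at [-89.685, 21.807, 74.336, -0, 83.858, -12.336], TCP at [0.12, -0.537, 0.245] pointing down, gripper open.
Joint ranges: [-178.18, 178.18], [-50.72, 133.34], [12.68, 142.11], [-81.47, 261.47], [9.98, 163.14], [-165.26, 165.26]. Speed limits (degrees/s): [136.94, 136.94, 180, 180, 180, 180].

INTERFACE

Orientations are given as a 3x3 rotation matrix whose columns are the frame's x, y, z axes.
In Python, from rig import env gives the robot as it stands.
- The arm moves only by the tool move_arm, never from a script. Its argument "series" is a list of rows, each a list of 3 entries, a list of its own where there are three numbers: the closure in counts, from 0 (fully open) to 255 (shut), then the shift along the world's x, y, z in cm, then the turn, a rotation vector about the world's x, y, z in degrees. A call has 1 to 10 rows; each row shifts and turns the commanded pose from where the row before left it; what a row does not reach is not made up. A row lasts 1/12 s, in which the tool goes at most 41.7 mm and 7.16 degrees, less where a joint would pass 70% of its speed; a pose out of reach is approached as far as the arm can. A call is refused whole if a number of a shift passes 4.17 or a number of a turn 7.16, either way. A call with a gripper value outside its range is refused whole. The fingers move at their own pace and stop on an object; "newtons" is the grip in N (left out, the last holds). Time passes only in rows, so rows that do not move let the fingers close. It gives the time, the measured TCP pose, the force and the opening at its end, in the units of the state.
- env.observe(): the state, without advancing time (a new reading comes with each control period).
- env.get_image(name): name is "scene" or "top" or "wrist"; returns a dict with "color" (400x640x3 uint8, red, green, blue), "fx", "fy", "cx", "cy" (pixels), "position" and "orientation" of the camera in the world. Camera axes: x right, y down, z forward; pixel columns grow to the right and rows downward; lengths in m; the calibration is good to about 2 mm. A picture is of the moment at which its call begins. There is no depth.
- env.close_job(): hands the job in, once; it reports no verdict.
The state is a dict: "time_s": time; "q": joint angles; "qvel": joint speeds; "joint_efforts": joint torques, N m; "position": TCP position; "tool_rot": TCP orientation; "ft_force": force on the tool from outside, world axes, zero at the start; "wrist_torque": the same for the moment, N m; "grip_width": finger opening in m.
Only numpy, scipy, OpenCV 4.12 (cv2) and the standard library are available. Lean on these libraries where they do the work, as an engineer would, in place of code of your own. Each camera call takes 0.05 s, during which the arm holds its last target. There are 200 camera calls.

## Working session

There is one attempt and no reset: what is moved stays moved. The work goes in short steps, Python scripts to look and compute and a tool call to move; the robot and the scene stay as the last step left them, time stands still between calls to the robot, and variables do not carry over. Pictures are saved under pics/ and viewed, and the job is handed in when it is done.

Besides the shell and the picture viewer there is one more tool, called after "Emit:" as name(argument=value, ...), one argument or row to a line, values as JSON. move_arm: Moves the arm, as the interface text tells. Its arguments: {"type":"object","properties":{"series":{"type":"array","items":{"type":"array"}},"newtons":{"type":"number"}},"required":["series"]}

```bash
mkdir -p pics
python3 - <<'E'
from rig import env
import cv2
for n in("scene","top"):
    i=env.get_image(n); cv2.imwrite(f"pics/{n}0.png",i["color"][:,:,::-1]); print(n,i["fx"],i["fy"],i["cx"],i["cy"],i["position"],i["orientation"])
s=env.observe();print(s["time_s"],s["position"],s["tool_rot"],s["grip_width"],s["ft_force"])
E
```

```text
scene 361.6580084534459 361.6580084534459 322.33914424382425 197.85176493550162 [ 1.3437297  -0.07067805  0.98037852] [[ 0.04027188  0.75792293 -0.65109984]
 [ 0.99918565 -0.03217318  0.02435002]
 [-0.00249251 -0.65155024 -0.75860139]]
top 379.36796816668624 379.36796816668624 321.9090909563759 204.32548600931267 [ 0.37305513 -0.07138606  1.24234548] [[ 1.17419919e-01 -9.72771897e-01  1.99818414e-01]
 [-9.93082198e-01 -1.15131511e-01  2.30756173e-02]
 [ 5.58083844e-04 -2.01145647e-01 -9.79561186e-01]]
0.1 [ 0.12044494 -0.53641055  0.24477989] [[ 9.75725452e-01  2.18997356e-01 -6.83556972e-06]
 [ 2.18997179e-01 -9.75724623e-01  1.30242857e-03]
 [ 2.78558779e-04 -1.27230967e-03 -9.99999152e-01]] 0.08609832344975461 [-0.04979706  0.05747079 -0.01393908]
```

View pics/scene0.png

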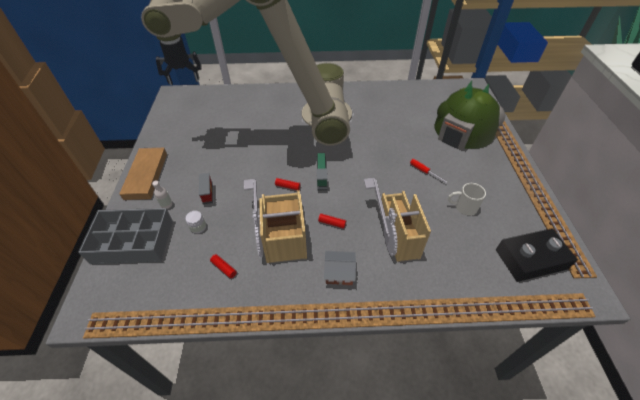

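View pics/top0.png

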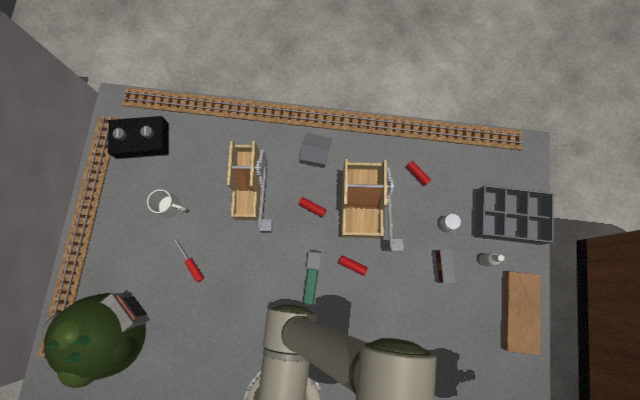

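In the top view the candidates are two dispensers: the wide one at about (365,198) with its pad at (397,244), and the narrow one at (243,180) with its pad at (265,225). The red cylinders at (312,207), (352,265) and (418,173) are decoys. I choose the pad at (397,244) and check it in a close crop.

```bash
cat > h.py <<'E'
import numpy as np
def ray(i,u,v,z):
    R=np.array(i["orientation"]);d=R@[(u-i["cx"])/i["fx"],(v-i["cy"])/i["fy"],1];p=np.array(i["position"]);return p+d*(z-p[2])/d[2]
def proj(i,P):
    c=np.array(i["orientation"]).T@(np.array(P)-i["position"]);return i["fx"]*c[0]/c[2]+i["cx"],i["fy"]*c[1]/c[2]+i["cy"]
E
python3 - <<'E'
from rig import env
from h import *
import cv2
i=env.get_image("top");s=env.get_image("scene")
a=cv2.resize(i["color"][145:265,330:420,::-1],None,fx=5,fy=5,interpolation=cv2.INTER_CUBIC)
b=cv2.resize(s["color"][170:270,230:320,::-1],None,fx=4,fy=4,interpolation=cv2.INTER_CUBIC)
c=np.zeros((600,800,3),np.uint8);c[:600,:450]=a;c[:400,450:800]=b[:,:350];cv2.imwrite("pics/crop.png",c)
print(ray(i,397,244,.103),ray(s,250,184.5,.103))
E
```

```text
[ 0.5112214  -0.28266884  0.103     ] [ 0.52242385 -0.27903584  0.103     ]
```

View pics/crop.png

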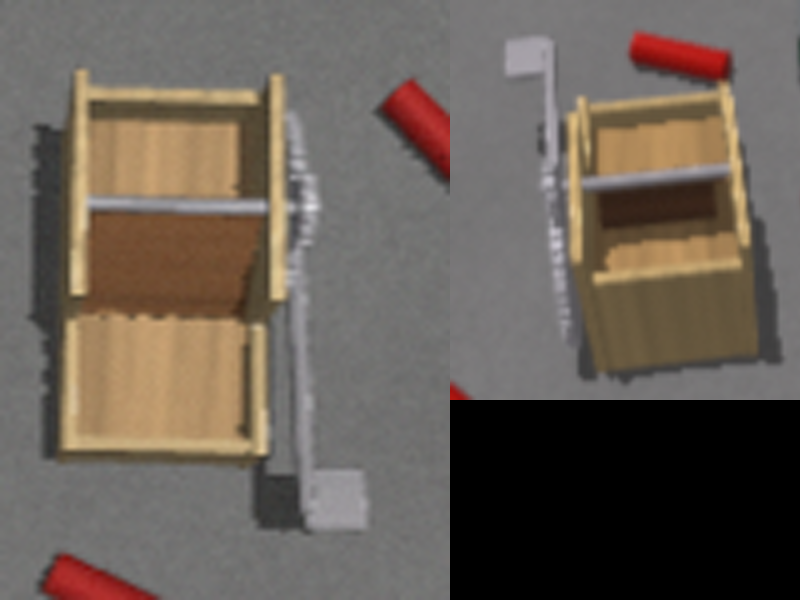

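Emit:
move_arm(
  series=[
    [255, [3.2, 2.1, 0], [0, 0, 0]],
    [255, [3.2, 2.1, 0], [0, 0, 0]],
    [255, [3.2, 2.1, 0], [0, 0, 0]],
    [255, [3.2, 2.1, 0], [0, 0, 0]],
    [255, [3.2, 2.1, 0], [0, 0, 0]],
    [255, [3.2, 2.1, 0], [0, 0, 0]],
    [255, [3.2, 2.1, 0], [0, 0, 0]],
    [255, [3.2, 2.1, 0], [0, 0, 0]],
    [255, [3.2, 2.1, 0], [0, 0, 0]],
    [255, [3.2, 2.1, 0], [0, 0, 0]],
  ],
  newtons=20,
)

```text
time_s: 1.03
position: [0.4418, -0.3252, 0.2453]
tool_rot: [[0.976, 0.219, -0.0], [0.219, -0.976, 0.0], [-0.0, -0.0, -1.0]]
ft_force: [-0.3, -0.8, -0.2]
grip_width: -0.0002
```

Run:
```python
from rig import env
from h import *
import cv2
i=env.get_image("wrist");cv2.imwrite("pics/w1.png",i["color"][:,:,::-1]);print(i["position"],i["orientation"],i["fx"],i["cx"],i["cy"])
t=env.get_image("top");cv2.imwrite("pics/t1.png",t["color"][:,:,::-1])
s=env.get_image("scene");print(ray(t,397.4,244.8,.103),ray(s,249.3,183.5,.103),proj(i,[.511,-.283,.103]))
o=env.observe();print(o["time_s"],o["position"],o["grip_width"])
```

```text
[ 0.50701704 -0.3096114   0.37438371] [[ 0.21904598 -0.94147503 -0.25621011]
 [-0.97571359 -0.21099402 -0.05886008]
 [ 0.00135649  0.26288075 -0.96482738]] 301.06328279806837 323.58420402336884 194.88313033861618
[ 0.50896878 -0.2840477   0.103     ] [ 0.51779328 -0.28176053  0.103     ] (np.float64(294.0171460906905), np.float64(101.16070633381847))
1.1833 [ 0.44198001 -0.32497987  0.24497027] 0.0003293372151952011
```

View pics/w1.png

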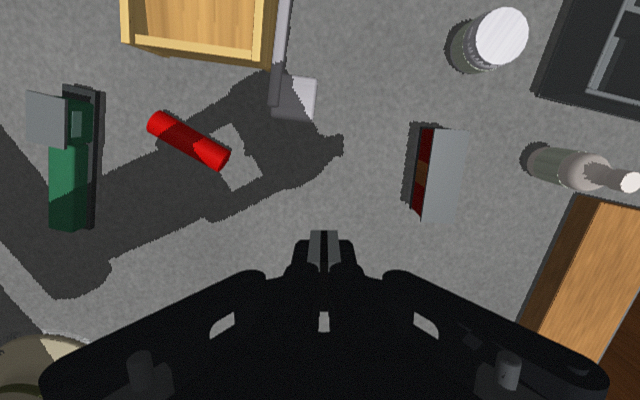

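The wrist view shows the wide dispenser's pad centred near (294,99), within 2 px of the projected estimate. So the pad is at about (0.511, -0.284). I now go just above it.

Emit:
move_arm(
  series=[
    [255, [1.4, 0.78, 0], [0, 0, 0]],
    [255, [1.4, 0.78, 0], [0, 0, 0]],
    [255, [1.4, 0.78, 0], [0, 0, 0]],
    [255, [1.4, 0.78, 0], [0, 0, 0]],
    [255, [1.4, 0.78, -2], [0, 0, 0]],
    [255, [0, 0, -2.5], [0, 0, 0]],
    [255, [0, 0, -2.5], [0, 0, 0]],
    [255, [0, 0, -2], [0, 0, 0]],
    [255, [0, 0, -1], [0, 0, 0]],
    [255, [0, 0, 0], [0, 0, 0]],
  ],
)

```text
time_s: 2.02
position: [0.5092, -0.2878, 0.1433]
tool_rot: [[0.976, 0.218, -0.003], [0.218, -0.976, 0.003], [-0.003, -0.003, -1.0]]
ft_force: [0.2, -0.1, -0.5]
grip_width: 0.0
```

Run:
```python
from rig import env
from h import *
import cv2
i=env.get_image("wrist");s=env.get_image("scene")
c=np.zeros((600,640,3),np.uint8);c[:400]=i["color"];c[400:,:320]=cv2.resize(s["color"][160:210,220:300],(320,200));cv2.imwrite("pics/w2.png",c[:,:,::-1])
o=env.observe();print(o["time_s"],o["position"],o["ft_force"])
```

```text
2.1167 [ 0.5103764  -0.28843211  0.14614632] [-0.83594128  0.05479249  0.4618783 ]
```

View pics/w2.png

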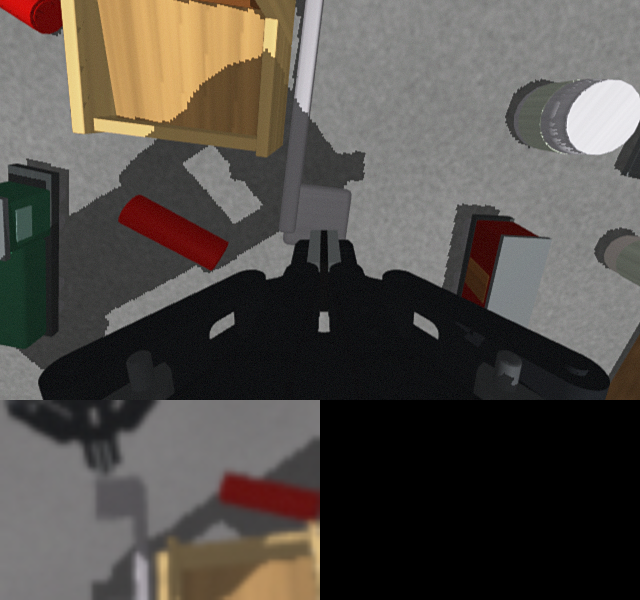

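Run:
```python
from rig import env
from h import *
i=env.get_image("wrist")
for p in [(302,184),(350,191),(347,236),(285,240),(323,213)]: print(p,ray(i,*p,.103))
o=env.observe();p=o["position"];print(p,proj(i,p-[0,0,.014]),proj(i,[p[0],p[1],.103]))
```

```text
(302, 184) [ 0.5335762  -0.26959298  0.103     ]
(350, 191) [ 0.53559024 -0.29812887  0.103     ]
(347, 236) [ 0.50739483 -0.30321437  0.103     ]
(285, 240) [ 0.49648396 -0.26643836  0.103     ]
(323, 213) [ 0.51874863 -0.28553397  0.103     ]
[ 0.51066802 -0.28845586  0.14668311] (np.float64(325.14559007818), np.float64(247.1606435101737)) (np.float64(324.7901252509736), np.float64(226.25461315026786))
```

Emit:
move_arm(
  series=[
    [255, [0.3, 0.2, -1.2], [0, 0, 0]],
    [255, [0, 0, -1], [0, 0, 0]],
    [255, [0, 0, -0.7], [0, 0, 0]],
    [255, [0, 0, -0.7], [0, 0, 0]],
    [255, [0, 0, -0.7], [0, 0, 0]],
    [255, [0, 0, -0.7], [0, 0, 0]],
    [255, [0, 0, -0.7], [0, 0, 0]],
    [255, [0, 0, -0.7], [0, 0, 0]],
    [255, [0, 0, -0.7], [0, 0, 0]],
    [255, [0, 0, 0], [0, 0, 0]],
  ],
)

```text
time_s: 3.0
position: [0.5132, -0.2856, 0.073]
tool_rot: [[0.976, 0.219, -0.001], [0.219, -0.976, 0.001], [-0.001, -0.001, -1.0]]
ft_force: [-2.1, -1.8, 1.7]
grip_width: -0.0001
```

Run:
```python
from rig import env
from h import *
import cv2
i=env.get_image("wrist");s=env.get_image("scene")
c=np.zeros((600,640,3),np.uint8);c[:400]=i["color"];c[400:,:400]=cv2.resize(s["color"][165:265,220:320],(400,400))[:200];cv2.imwrite("pics/w3.png",c[:,:,::-1])
o=env.observe();print(o["time_s"],o["position"],o["ft_force"])
```

```text
3.1 [ 0.51335262 -0.28558288  0.07411088] [-2.16777259  0.49481856  3.02350776]
```

View pics/w3.png

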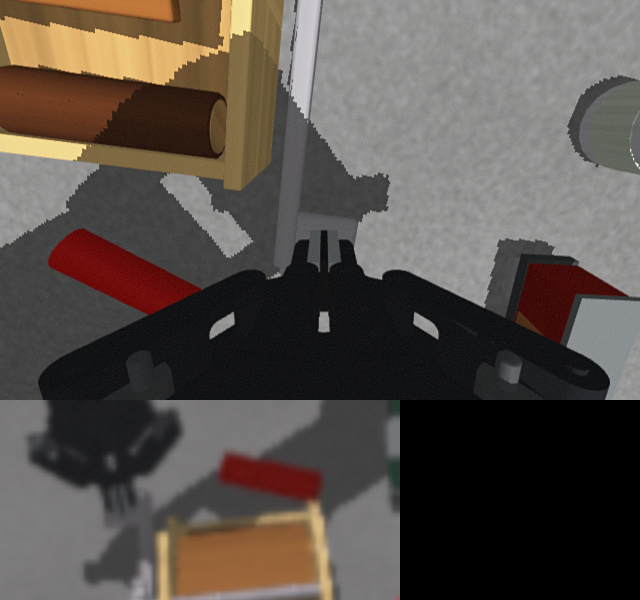

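The lid is rising and the log already lies against the tray's front wall, at about (115,110) in the wrist view. The fingertip is on the pad. I press on to the stop and hold.

Emit:
move_arm(
  series=[
    [255, [0, 0, -0.6], [0, 0, 0]],
    [255, [0, 0, -0.6], [0, 0, 0]],
    [255, [0, 0, -0.5], [0, 0, 0]],
    [255, [0, 0, -0.4], [0, 0, 0]],
    [255, [0, 0, -0.3], [0, 0, 0]],
    [255, [0, 0, 0], [0, 0, 0]],
    [255, [0, 0, 0], [0, 0, 0]],
  ],
)

```text
time_s: 3.68
position: [0.5143, -0.2858, 0.0509]
tool_rot: [[0.976, 0.219, 0.002], [0.219, -0.976, -0.001], [0.002, 0.001, -1.0]]
ft_force: [2.1, 1.1, 10.4]
grip_width: 0.0002
```

Run:
```python
from rig import env
o=env.observe();print(o["time_s"],o["position"],o["ft_force"])
```

```text
3.6833 [ 0.5143014  -0.28582815  0.05094253] [ 2.05792285  1.13156435 10.43348043]
```

Emit:
move_arm(
  series=[
    [255, [0, 0, -0.1], [0, 0, 0]],
    [255, [0, 0, 0], [0, 0, 0]],
    [255, [0, 0, 0], [0, 0, 0]],
    [255, [0, 0, 0], [0, 0, 0]],
    [255, [0, 0, 0], [0, 0, 0]],
    [255, [0, 0, 0], [0, 0, 0]],
    [255, [0, 0, 0], [0, 0, 0]],
    [255, [0, 0, 0], [0, 0, 0]],
  ],
)

```text
time_s: 4.35
position: [0.5144, -0.2858, 0.0504]
tool_rot: [[0.976, 0.219, 0.003], [0.219, -0.976, -0.001], [0.002, 0.002, -1.0]]
ft_force: [2.4, 1.9, 11.5]
grip_width: -0.0001
```

Run:
```python
from rig import env
from h import *
import cv2
i=env.get_image("wrist");s=env.get_image("scene")
c=np.zeros((600,640,3),np.uint8);c[:400]=i["color"];c[400:,:400]=cv2.resize(s["color"][165:265,220:320],(400,400))[:200];cv2.imwrite("pics/w4.png",c[:,:,::-1])
o=env.observe();print(o["time_s"],o["position"],o["ft_force"])
```

```text
4.45 [ 0.51437076 -0.2858306   0.05035177] [ 1.39088979  2.38234236 11.61942106]
```

View pics/w4.png

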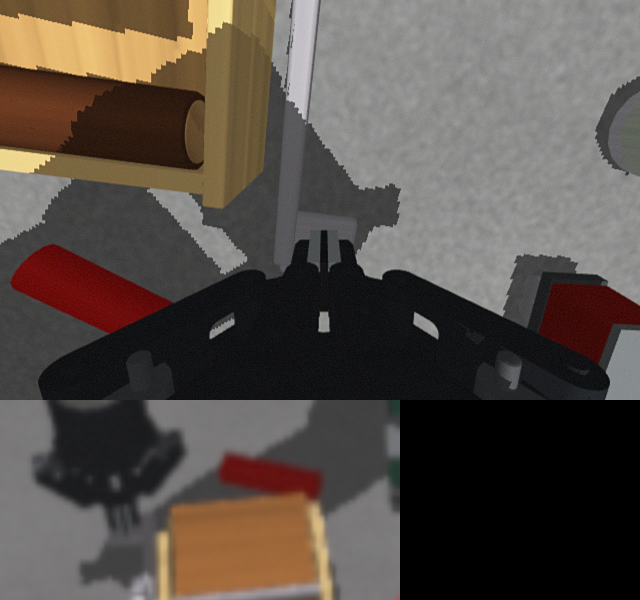

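At the stop (11.6 N) the lid stands level over the tray. I now let it up at about 0.036 m/s.

Emit:
move_arm(
  series=[
    [255, [0, 0, 0.2], [0, 0, 0]],
    [255, [0, 0, 0.3], [0, 0, 0]],
    [255, [0, 0, 0.3], [0, 0, 0]],
    [255, [0, 0, 0.3], [0, 0, 0]],
    [255, [0, 0, 0.3], [0, 0, 0]],
    [255, [0, 0, 0.3], [0, 0, 0]],
    [255, [0, 0, 0.3], [0, 0, 0]],
    [255, [0, 0, 0.3], [0, 0, 0]],
    [255, [0, 0, 0.3], [0, 0, 0]],
    [255, [0, 0, 0.3], [0, 0, 0]],
  ],
)

```text
time_s: 5.28
position: [0.5133, -0.2856, 0.0785]
tool_rot: [[0.976, 0.219, -0.0], [0.219, -0.976, 0.0], [-0.0, -0.0, -1.0]]
ft_force: [-0.3, -0.4, 1.6]
grip_width: 0.0001
```

Emit:
move_arm(
  series=[
    [255, [0, 0, 0.3], [0, 0, 0]],
    [255, [0, 0, 0.3], [0, 0, 0]],
    [255, [0, 0, 0.3], [0, 0, 0]],
    [255, [0, 0, 0.3], [0, 0, 0]],
    [255, [0, 0, 0.3], [0, 0, 0]],
    [255, [0, 0, 0.3], [0, 0, 0]],
    [255, [0, 0, 0.3], [0, 0, 0]],
    [255, [0, 0, 0.3], [0, 0, 0]],
    [255, [0, 0, 0.3], [0, 0, 0]],
    [255, [0, 0, 0.3], [0, 0, 0]],
  ],
)

```text
time_s: 6.12
position: [0.5133, -0.2856, 0.1085]
tool_rot: [[0.976, 0.219, -0.0], [0.219, -0.976, 0.0], [-0.0, -0.0, -1.0]]
ft_force: [-1.0, 0.2, 0.3]
grip_width: 0.0001
```

Emit:
move_arm(
  series=[
    [255, [0, 0, 0.3], [0, 0, 0]],
    [255, [0, 0, 0.3], [0, 0, 0]],
    [255, [0, 0, 0.3], [0, 0, 0]],
    [255, [0, 0, 0.3], [0, 0, 0]],
    [255, [0, 0, 0.3], [0, 0, 0]],
    [255, [0, 0, 0.3], [0, 0, 0]],
    [255, [0, 0, 0.3], [0, 0, 0]],
    [255, [0, 0, 0.3], [0, 0, 0]],
  ],
)

```text
time_s: 6.78
position: [0.5134, -0.2856, 0.1326]
tool_rot: [[0.976, 0.219, -0.0], [0.219, -0.976, 0.0], [-0.0, -0.0, -1.0]]
ft_force: [0.3, -0.1, -0.5]
grip_width: 0.0001
```

Run:
```python
from rig import env
from h import *
import cv2
i=env.get_image("wrist");s=env.get_image("scene")
c=np.zeros((600,640,3),np.uint8);c[:400]=i["color"];c[400:,:400]=cv2.resize(s["color"][165:265,220:320],(400,400))[:200];cv2.imwrite("pics/w5.png",c[:,:,::-1])
o=env.observe();print(o["time_s"],o["position"],o["ft_force"])
```

```text
6.8833 [ 0.51362118 -0.2857686   0.13289635] [-0.07990181 -0.30178399  0.05499055]
```

View pics/w5.png

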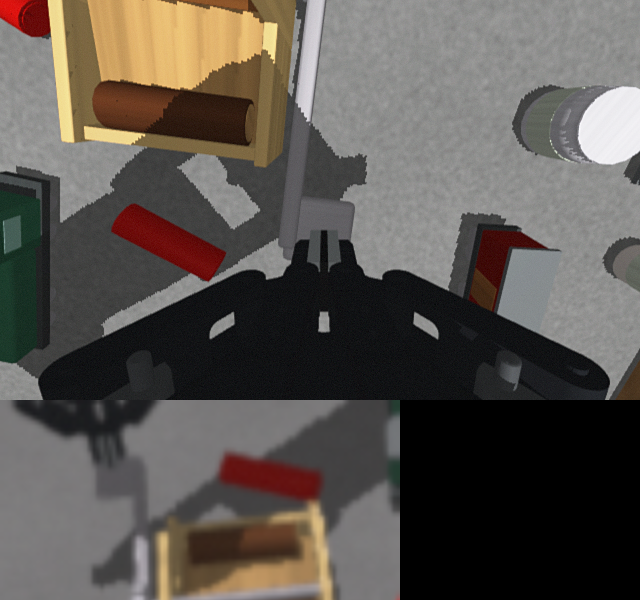

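The log lies against the front wall of the tray, the lid is shut, and the finger is clear of the pad (force about 0). I raise the arm clear and check the final state.

Emit:
move_arm(
  series=[
    [255, [0, 0, 1], [0, 0, 0]],
    [255, [0, 0, 2], [0, 0, 0]],
    [255, [0, 0, 3], [0, 0, 0]],
    [255, [0, 0, 3], [0, 0, 0]],
    [255, [-2, -1, 2], [0, 0, 0]],
    [255, [-2, -1, 0], [0, 0, 0]],
    [255, [-2, -1, 0], [0, 0, 0]],
    [255, [-1, -0.5, 0], [0, 0, 0]],
    [255, [0, 0, 0], [0, 0, 0]],
    [255, [0, 0, 0], [0, 0, 0]],
  ],
)

```text
time_s: 7.72
position: [0.4435, -0.3207, 0.2425]
tool_rot: [[0.976, 0.218, 0.0], [0.218, -0.976, 0.0], [0.0, -0.0, -1.0]]
ft_force: [0.4, -0.3, -0.0]
grip_width: -0.0002
```

Run:
```python
from rig import env
from h import *
import cv2
i=env.get_image("top")
c=cv2.resize(i["color"][120:290,220:470],(800,544));cv2.imwrite("pics/t6.png",c[:,:,::-1])
o=env.observe();print(o["time_s"],o["position"],o["ft_force"],abs(np.array(o["qvel"])).max())
```

```text
7.7667 [ 0.44395284 -0.32042848  0.24238538] [-1.23255275  0.2306104   0.06416969] 0.8151528462522686
```

View pics/t6.png

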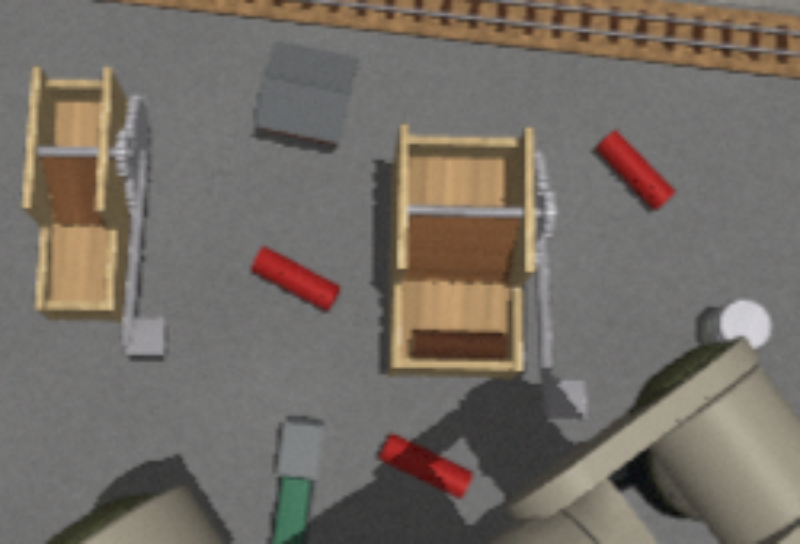

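The lid at (463,245) is shut with the lever back up, the log at (460,345) lies against the tray's front wall, and the narrow dispenser is unchanged. I hand in.

```bash
python3 -c "
from rig import env
print(env.close_job())"
```

```text
the job is handed in; nothing more can be done
None
```

I pressed the wider dispenser's lever pad down to its stop with the closed fingertips and held it there for about 0.7 s (10–12 N at the wrist). Then I let it up at about 0.036 m/s, and handed in at about 7.8 s.

- **Final picture:** the wide lid is shut with its lever up, and the log lies against the tray's front wall. The narrow dispenser shows no change, its lid shut, and the bystanders in that crop had not visibly moved. The crop left out the mug, the screwdriver and the glue bottle, and the arm hid the van.
- **Contact:** I saw no contact with lid or log in the pictures. The wrist force was about zero once the finger left the pad.
- **Disagreement:** the first pad estimates from the top and scene cameras differed by about 9–11 mm in x. The close wrist view put the pad in between, and I pressed there.
- **Not measured:** I judged the lever angle and lid speed only from the arm's position, force and pictures. I did not measure them directly.

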